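# Click a specimen carrier into the scanner dock

### The job

Load the carrier with the red-brown rock into the white scanner's loading dock: lift it by its blue fin, bring its nose to the dock's open mouth and slide it in along the floor, over the orange spring catch, until it is fully home under the hood and the catch has clicked up behind it. Let go of it there, and leave the carrier with the pale grey rock where it is.

Things in the scene. Friction and masses are not known exactly. Their poses are not given: they have to be found in the camera images.
- carrier_red: The carrier to load: flat aluminium plate 110 (x) x 70 (y) x 14 mm thick, red-brown rock (25 x 39 x 22 mm high) fixed on it at x = +9 mm, upright blue grip fin behind the rock. Origin: centre of the plate's underside; x points from fin to nose (the end that goes in first), z up. 0.2 to 0.4 kg. Lies flat on the worktop at the start.
- carrier_red_fin (a point): Point in the fin of the red-brown rock's carrier, 40 mm above the plate's underside, 30 mm behind the carrier's centre (x = -30 mm). The fin is 36 mm long along the carrier's x, 12 mm thick along its y, and rises from 14 to 49 mm above the underside: grip it across the 12 mm.
- carrier_pale: The other carrier, of the same shape, axes and blue fin, but with a pale grey rock (32 x 38 x 27 mm high). To be left alone.
- dock: Loading dock of a small white scanner, fixed: a low grey channel ending in a white hood. Origin: on the worktop under the middle of the open mouth; x points inward, z up. Floor at z = 12 mm. White side guides, inner faces at y = +-47 mm, tops at z = 25 mm, flared at the mouth. When the carrier's nose meets the stop, its origin is at x = 108 mm; the catch clicks once that is past about x = 100 mm.
- dock_stop (a point): Middle of the stop face at the channel's inner end: x = 163 mm, z = 19 mm in the dock's frame. A roof (underside at z = 38 mm, top at 70 mm) covers x = 139 to 163 mm, so the carrier's nose goes in level beneath it, not from above. The white housing is 120 mm wide and reaches back to x = 207 mm.
- catch (a joint): Orange spring catch: a tongue 30 mm wide in the middle of the dock's floor, hinged near the mouth and sloping up inward, proud of the floor from x = 17 mm. 0 = sprung up (free, or clicked behind the carrier); about 0.28 rad = pushed level with the floor by a carrier lying on it. A carrier slid inward rides over it (about 3 N at the tip); no finger need touch it.
- catch_tip (a point): Upper edge of the catch's free tip: sprung up it stands at x = 43 mm, z = 21 mm in the dock's frame, 9 mm above the floor.

How it is judged:
On the way:
1. the carrier with the red-brown rock slides over the catch and pushes it down (value of joint catch above 0.05 rad and x of carrier_red in the frame of dock between -0.06 and 0.1 m and y of carrier_red in the frame of dock between -0.03 and 0.03 m and z of carrier_red in the frame of dock below 0.03 m), for 0.1 s.
At the end, for the whole second after the job is handed in: The carrier with the red-brown rock lies flat on the dock's floor (within 4 mm), nose under the hood, its origin 96 to 112 mm inward of the mouth and within 20 mm of the middle line, within 14 degrees of straight, at rest, with the catch sprung up (below 0.08 rad) behind its tail (x of carrier_red in the frame of dock between 0.096 and 0.112 m and y of carrier_red in the frame of dock between -0.02 and 0.02 m and z of carrier_red in the frame of dock between 0.008 and 0.016 m and angle between the x axis of carrier_red and the x axis of dock, either way round below 0.25 rad and angle between carrier_red's own z axis and vertical below 0.08 rad and value of joint catch below 0.08 rad and linear speed of carrier_red below 0.02 m/s); the robot touches nothing.
It fails at once if the carrier with the pale grey rock is moved more than 30 mm (distance of carrier_pale from where it was at the start of the episode above 0.03 m).
It also fails if it takes over 45 s, if anything falls off the work surface, if the arm or the gripper's body presses on something with over 40 N, if the wrist force passes 120 N, or if a joint passes its speed limit or range.

### The arm

A 6-joint arm with a two-finger parallel gripper is mounted at the origin on a cart in front of the work surface, level with it; the furniture and walls round the work are solid. World frame = base frame: x ahead of the robot, y to its left, z up, the work surface at z = 0. Lengths are in m, angles in rad, forces in N, time in s.
With the tool pointing down it reaches from about 0.25 to 0.775 m from the base axis. Payload 4 kg.
Tool frame: the origin (TCP) lies at the centre of the arm's flange, where the gripper is bolted on; the fingertips stand 199 mm ahead of it and the grasp point (between the pads) lies 180 mm ahead of it (robot.tcp_to_tips is the z of the fingertips in the tool frame, in m); z points along the fingers, y is the line along which they close (so a half turn about z gives the same grasp; the last joint's range is limited). The gripper opens to 94 mm and grips with 3 to 60 N. Pads are 16 mm wide; open, the fingers measure 119 mm over their backs; the gripper's body (75 mm by 177 mm) begins 78 mm behind the grasp point.
Start: joints at [-1.391, 0.087, 1.371, -0, 1.684, -0.103], TCP at [0.153, -0.528, 0.405] pointing down, gripper open.
Joint ranges: [-3.1, 3.1], [-0.76, 2.03], [0.27, 2.55], [-1.08, 4.22], [0.17, 2.65], [-2.57, 2.57]. Speed limits (rad/s): [2.79, 2.79, 3.14, 3.14, 3.14, 3.14].

### API

Orientations are given as [roll, pitch, yaw] about the fixed x, y, z axes, in that order (R = Rz(yaw) Ry(pitch) Rx(roll)).
In Python, from bench import robot gives the robot as it stands.
- The arm moves only by the tool play_rows, never from a script. Its arguments are lists of equal length, an entry for each row: "translation": the shift along the tool's x, y, z scaled (see below), a list of three; "twist": the turn, a rotation vector about the tool's x, y, z scaled (see below), a list of three; "gripper": the opening, from -1 (shut) to 1 (fully open). A call has 1 to 8 rows; each row shifts and turns the commanded pose from where the row before left it, along the tool's axes as they then stand; what a row does not reach is not made up. The controller multiplies each number of a shift by 0.04 m and each number of a turn by 0.1 rad. A row lasts 1/10 s, in which the tool goes at most 50 mm and 8.59 degrees, less where a joint would pass 70% of its speed; a pose out of reach is approached as far as the arm can. A call with a number of a shift or a turn outside -1 to 1 is refused whole. A call with a gripper value outside its range is refused whole. The fingers move at their own pace and stop on an object; the grip force is fixed at half the most. Time passes only in rows, so rows that do not move let the fingers close. It gives the time, the measured TCP pose, the force, the opening and the grip force at its end, in the units of the state.
- robot.get_obs(): the state, without advancing time (a new reading comes with each control period).
- robot.snapshot(name): name is "scene" or "top" or "wrist"; returns the picture (420x560x3 uint8, red, green, blue); there is no depth.
- robot.camera_model(name): a dict with "camera_matrix" (3x3 intrinsics, pixels), "rvec" (rotation vector, rad) and "tvec" (3), from world to camera coordinates, as OpenCV has them. Camera axes: x right, y down, z forward; pixel columns grow to the right and rows downward; lengths in m; the calibration is good to about 2 mm. A picture is of the moment at which its call begins: read the wrist's pose just before it. camera_model takes no time and is no camera call; for the wrist camera it gives the pose at the moment of the call.
- robot.close_job(): hands the job in; it is judged then, once.
Trained networks look in the newest picture that a camera, given by its name, has taken for a name from the list of things; names that differ only in an ending like _2 or _b are one class to them, and where a whole thing is asked for, a point or a joint stands for the part that bears it (a point fixed in the world has none). Each returns a list of dicts, best first, with "score" (0 to 1); they miss things now and then, are a little off and sometimes report something else, mostly with a low value. They report only what shows in the picture. A call takes as long as a camera call.
- robot.recognise(name, camera): "centre" ([x, y, z] in m, in world coordinates, good to about 4 mm: the middle of the surface that is visible of it).
- robot.spot_point(name, camera): "centre" ([x, y, z] in m, in world coordinates, good to about 4 mm: a listed point, or the origin of a listed thing).
The state is a dict: "time": time; "joint_positions": joint angles; "qvel": joint speeds; "joint_torque": joint torques, N m; "tool_pos": TCP position; "ee_rot": TCP orientation; "wrist_force": force on the tool from outside, world axes, zero at the start; "wrist_torque": the same for the moment, N m; "width": finger opening in m; "finger_force": force on a finger pad.
Only numpy, scipy, OpenCV 4.12 (cv2) and the standard library are available. Lean on these libraries where they do the work, as an engineer would, in place of code of your own. Each camera call takes 0.05 s, during which the arm holds its last target. There are 200 camera calls.

## Working session

There is one attempt and no reset: what is moved stays moved. The work goes in short steps, Python scripts to look and compute and a tool call to move; the robot and the scene stay as the last step left them, time stands still between calls to the robot, and variables do not carry over. Pictures are saved under pics/ and viewed, at most 10 in all, crops included, and the job is handed in when it is done.

Besides the shell and the picture viewer there is one more tool, called after ">>>" as name(argument=value, ...) on one line, values as JSON. play_rows: Moves the arm, as the interface text tells. Its arguments: {"type":"object","properties":{"translation":{"type":"array","items":{"type":"array","items":{"type":"number","minimum":-1,"maximum":1}}},"twist":{"type":"array","items":{"type":"array","items":{"type":"number","minimum":-1,"maximum":1}}},"gripper":{"type":"array","items":{"type":"number"}}},"required":["translation","twist","gripper"]}

```bash
mkdir -p pics; python3 - <<'E'
from bench import robot
import cv2
for c in ("scene","top"):
    im=robot.snapshot(c); cv2.imwrite(f"pics/{c}0.png",im[:,:,::-1])
    for n in ("carrier_red","carrier_red_fin","carrier_pale","dock","dock_stop","catch_tip"):
        r=robot.spot_point(n,c); print(c,n,[(d["centre"],d["score"]) for d in r[:2]])
o=robot.get_obs(); print(o["time"],o["tool_pos"],o["ee_rot"],o["width"])
E
```

```text
scene carrier_red [([0.5399, 0.3773, 0.0042], 0.98)]
scene carrier_red_fin [([0.5126, 0.3798, 0.039], 0.82)]
scene carrier_pale [([0.4918, 0.2437, -0.0031], 0.79)]
scene dock [([0.4859, 0.0572, -0.0062], 0.9)]
scene dock_stop [([0.5374, 0.3798, 0.002], 0.57)]
scene catch_tip [([0.5245, 0.053, 0.0217], 0.48), ([0.6485, 0.0465, 0.0216], 0.17)]
top carrier_red [([0.5404, 0.3848, 0.0028], 0.77)]
top carrier_red_fin [([0.5062, 0.3848, 0.0416], 0.76)]
top carrier_pale [([0.4888, 0.2455, 0.0031], 0.83), ([0.6498, 0.0439, 0.0186], 0.63)]
top dock [([0.4817, 0.0557, -0.0013], 0.65)]
top dock_stop [([0.649, 0.0443, 0.0198], 0.64)]
top catch_tip [([0.5275, 0.0552, 0.0217], 0.53)]
0.7 [ 0.15348173 -0.52815697  0.40473353] [3.14143291e+00 3.76296327e-05 2.82801103e-01] 0.09421663328095237
```

View pics/top0.png

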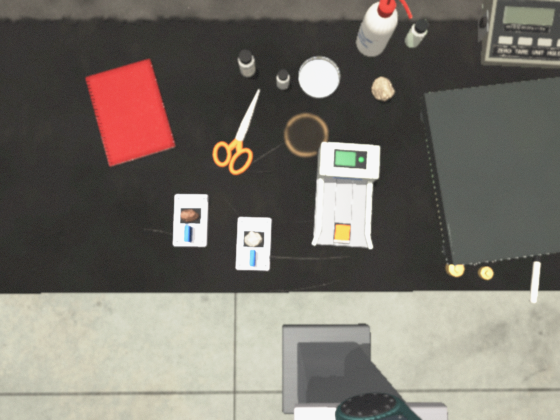

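View pics/scene0.png

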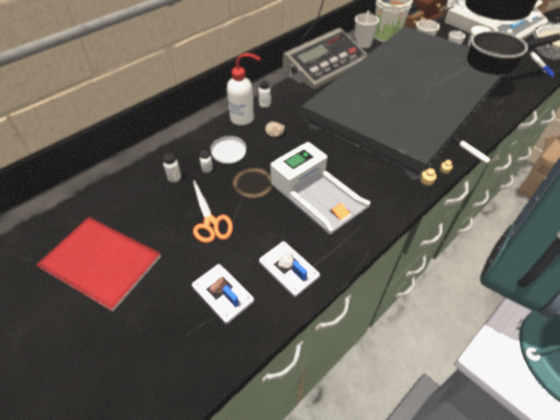

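The top view agrees with the networks: red carrier at about (190,220) px, pale one at (253,244), dock mouth at (343,247) and hood at (348,160). Next I'll fit the yaws from the plate edges.

```bash
cat > h.py <<'E'
import numpy as np, cv2
from bench import robot
def ray(cam,uv,z,m=None):
    m=m or robot.camera_model(cam); K=np.array(m["camera_matrix"]); R=cv2.Rodrigues(np.array(m["rvec"],float))[0]; t=np.array(m["tvec"],float).ravel()
    uv=np.atleast_2d(uv).astype(float); d=np.c_[uv,np.ones(len(uv))]@np.linalg.inv(K).T@R; c=-R.T@t
    return c+d*((z-c[2])/d[:,2])[:,None]
E
python3 - <<'E'
from h import *
im=cv2.imread("pics/top0.png")
g=(im.min(2)>110).astype(np.uint8)
for n,(x0,y0,x1,y1),z in (("red",(165,185,218,256),.014),("pale",(228,210,282,278),.014),("dock",(305,135,390,255),.025)):
    p=np.argwhere(g[y0:y1,x0:x1])[:,::-1]+[x0,y0]
    w=ray("top",p,z)[:,:2]
    r=cv2.minAreaRect((w*1000).astype(np.float32)); print(n,r)
    pts=cv2.boxPoints(r); print(pts.round())
# dock guides: left/right outer edges rows 190-238
L=[];Rr=[]
for y in range(190,236):
    xs=np.flatnonzero(g[y,305:390])+305; L.append((xs[0],y)); Rr.append((xs[-1]+1,y))
for s in (L,Rr):
    w=ray("top",s,.025); k=np.polyfit(w[:,0],w[:,1],1); print("guide yaw",np.arctan(k[0]),np.polyval(k,.53))
E
```

```text
red ((539.0447998046875, 380.8089599609375), (73.997802734375, 111.8923568725586), 89.23192596435547)
[[483. 345.]
 [594. 343.]
 [595. 417.]
 [484. 419.]]
pale ((488.8298034667969, 246.306640625), (73.54574584960938, 114.0849838256836), 87.75076293945312)
[[430. 212.]
 [544. 207.]
 [547. 281.]
 [433. 285.]]
dock ((592.1663818359375, 47.65781784057617), (133.77127075195312, 227.74131774902344), 84.80581665039062)
[[473.  -9.]
 [700. -29.]
 [712. 104.]
 [485. 125.]]
guide yaw -0.07176446899326412 0.11766744980738097
guide yaw -0.07038852815227452 -0.004259971185711003
```

>>> play_rows(translation=[[0.4,-0.6,0],[0.5,-1,0],[0.5,-1,0],[0.4,-1,0],[0.4,-1,0],[0.4,-1,0],[0.4,-1,0],[0.4,-1,0]], twist=[[0,0,0.75],[0,0,0.75],[0,0,0.75],[0,0,0.7],[0,0,0],[0,0,0],[0,0,0],[0,0,0]], gripper=[1,1,1,1,1,1,1,1])

```text
time: 1.5
tool_pos: [0.2677, -0.2133, 0.405]
ee_rot: [3.141, -0.001, -0.013]
wrist_force: [0.9, 0.7, 0.4]
width: 0.094
finger_force: 0.0
```

>>> play_rows(translation=[[0.4,-1,0],[0.4,-1,0],[0.4,-1,0],[0.4,-1,0],[0.4,-1,0],[0.4,-1,0],[0.4,-1,0],[0.4,-1,0]], twist=[[0,0,0],[0,0,0],[0,0,0],[0,0,0],[0,0,0],[0,0,0],[0,0,0],[0,0,0]], gripper=[1,1,1,1,1,1,1,1])

```text
time: 2.3
tool_pos: [0.3996, 0.1054, 0.405]
ee_rot: [3.141, -0.001, -0.012]
wrist_force: [0.2, -0.8, -0.4]
width: 0.0941
finger_force: 0.0
```

>>> play_rows(translation=[[0.4,-1,0.3],[0.4,-1,0.4],[0.4,-1,0.4],[0.4,-1,0.4],[0.4,-1,0.4],[0.4,-1,0.3],[0.3,-0.6,0.3],[0,0,0]], twist=[[0,0,0],[0,0,0],[0,0,0],[0,0,0],[0,0,0],[0,0,0],[0,0,0],[0,0,0]], gripper=[1,1,1,1,1,1,1,1])

```text
time: 3.1
tool_pos: [0.5109, 0.3685, 0.301]
ee_rot: [3.14, 0.004, -0.009]
wrist_force: [-0.8, 0.0, -0.2]
width: 0.0944
finger_force: 0.0
```

```bash
python3 - <<'E'
from h import *
o=robot.get_obs(); print(o["time"],o["tool_pos"],o["ee_rot"],o["joint_positions"])
im=robot.snapshot("wrist"); cv2.imwrite("pics/w1.png",im[:,:,::-1])
for n in ("carrier_red","carrier_red_fin"): print(n,[(d["centre"],d["score"]) for d in robot.spot_point(n,"wrist")[:2]])
E
```

```text
3.1 [0.51089269 0.36851811 0.30097611] [ 3.13969928  0.00430764 -0.00938911] [5.34773833e-01 3.04697501e-01 1.32208322e+00 6.10972977e-04
 1.51947759e+00 2.11492243e+00]
carrier_red [([0.5412, 0.3799, -0.003], 0.63)]
carrier_red_fin [([0.5113, 0.3829, 0.0412], 0.63)]
```

View pics/w1.png

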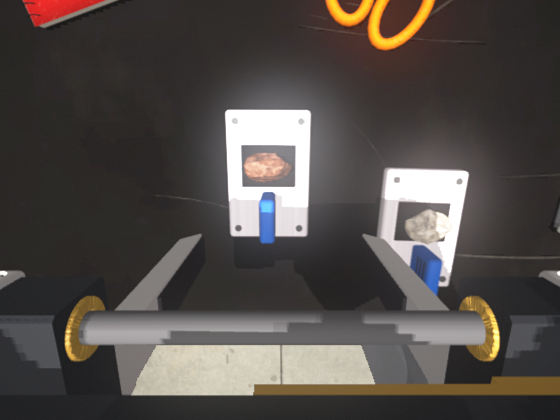

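The red carrier is straight ahead, with its fin at (267,218) px and the pale one well to the right at (425,230). The estimates agree, so I'll descend.

>>> play_rows(translation=[[0,-0.3,0.3],[0,0,0.5],[0,0,0.5],[0,0,0.5],[0,0,0.2],[0,0,0]], twist=[[0,0,0],[0,0,0],[0,0,0],[0,0,0],[0,0,0],[0,0,0]], gripper=[1,1,1,1,1,1])

```text
time: 3.85
tool_pos: [0.5103, 0.3775, 0.2232]
ee_rot: [3.14, 0.002, -0.013]
wrist_force: [-0.8, 0.7, -0.1]
width: 0.0941
finger_force: 0.0
```

>>> play_rows(translation=[[0,-0.1,0.05],[0,0,0],[0,0,0],[0,0,0],[0,0,0],[0,0,0],[0,0,0],[0,0,0]], twist=[[0,0,0],[0,0,0],[0,0,0],[0,0,0],[0,0,0],[0,0,0],[0,0,0],[0,0,0]], gripper=[1,0,-1,-1,-1,-1,-1,-1])

```text
time: 4.65
tool_pos: [0.5109, 0.382, 0.2226]
ee_rot: [3.141, 0.0, -0.012]
wrist_force: [-0.1, 0.5, 0.1]
width: 0.0412
finger_force: 0.0
```

>>> play_rows(translation=[[0,0,0],[0,0,0],[0,0,0],[0,0,0],[0,0,0],[0,0,0],[0,0,0]], twist=[[0,0,0],[0,0,0],[0,0,0],[0,0,0],[0,0,0],[0,0,0],[0,0,0]], gripper=[-1,-1,-1,-1,-1,-1,-1])

```text
time: 5.35
tool_pos: [0.5109, 0.3819, 0.2226]
ee_rot: [3.141, 0.0, -0.012]
wrist_force: [0.0, -0.7, 1.0]
width: 0.0117
finger_force: 30.0
```

>>> play_rows(translation=[[0,0,-0.3],[0,0,-0.6],[0,0,-0.8],[0,0,-0.6],[0,0,0]], twist=[[0,0,0],[0,0,0],[0,0,0],[0,0,0],[0,0,0]], gripper=[-1,-1,-1,-1,-1])

```text
time: 5.85
tool_pos: [0.5116, 0.3827, 0.3203]
ee_rot: [-3.136, -0.008, -0.012]
wrist_force: [0.8, -0.2, -1.4]
width: 0.012
finger_force: 30.0
```

>>> play_rows(translation=[[-0.2,0.4,0],[-0.3,0.8,0],[-0.4,1,0],[-0.4,1,0],[-0.4,1,0],[-0.4,1,0],[-0.4,1,0],[-0.3,0.8,0]], twist=[[0,0,0],[0,0,0],[0,0,0],[0,0,0],[0,0,0],[0,0,0],[0,0,0],[0,0,0]], gripper=[-1,-1,-1,-1,-1,-1,-1,-1])

```text
time: 6.65
tool_pos: [0.3938, 0.1018, 0.313]
ee_rot: [3.141, 0.003, -0.012]
wrist_force: [1.0, -0.0, -1.5]
width: 0.0118
finger_force: 30.0
```

>>> play_rows(translation=[[-0.2,0.6,0],[-0.1,0.3,0],[0,0,0],[0,0,0.4],[0,0,0.4],[0,0,0],[0,0,0]], twist=[[0,0,0],[0,0,0.3],[0,0,0.3],[0,0,0],[0,0,0],[0,0,0],[0,0,0]], gripper=[-1,-1,-1,-1,-1,-1,-1])

```text
time: 7.35
tool_pos: [0.3826, 0.0676, 0.2818]
ee_rot: [3.141, 0.002, -0.072]
wrist_force: [-0.3, -0.0, -2.5]
width: 0.0115
finger_force: 30.0
```

```bash
python3 - <<'E'
from h import *
o=robot.get_obs(); print(o["time"],o["tool_pos"],o["ee_rot"],o["width"],o["wrist_force"],o["wrist_torque"])
for c in ("wrist","top","scene"):
    im=robot.snapshot(c); cv2.imwrite(f"pics/{c}2.png",im[:,:,::-1])
    for n in ("carrier_red","carrier_red_fin","dock","dock_stop","catch_tip"): print(c,n,[(d["centre"],d["score"]) for d in robot.spot_point(n,c)[:2]])
E
```

```text
7.35 [0.38264138 0.06760488 0.28177672] [ 3.14137275e+00  2.23501739e-03 -7.21552309e-02] 0.011534249327533752 [-0.27455953 -0.0467629  -2.47001152] [-0.01763483  0.04040539 -0.0113346 ]
wrist carrier_red [([0.41, 0.065, 0.0588], 0.72)]
wrist carrier_red_fin [([0.3807, 0.0689, 0.0995], 0.68)]
wrist dock [([0.4857, 0.0546, 0.0011], 0.78)]
wrist dock_stop []
wrist catch_tip [([0.5275, 0.0552, 0.0191], 0.93)]
top carrier_red [([0.412, 0.0683, 0.0637], 0.81), ([0.4837, 0.0543, -0.0039], 0.47)]
top carrier_red_fin [([0.3818, 0.0728, 0.1004], 0.96)]
top dock [([0.4832, 0.059, -0.0], 0.87)]
top dock_stop [([0.6468, 0.0412, 0.0216], 0.64)]
top catch_tip [([0.5284, 0.0545, 0.0171], 0.83)]
scene carrier_red []
scene carrier_red_fin [([0.383, 0.0642, 0.0957], 0.67)]
scene dock [([0.4828, 0.0554, -0.0014], 0.65)]
scene dock_stop [([0.6471, 0.0487, 0.0217], 0.6)]
scene catch_tip [([0.5269, 0.0545, 0.0213], 0.72)]
```

View pics/wrist2.png

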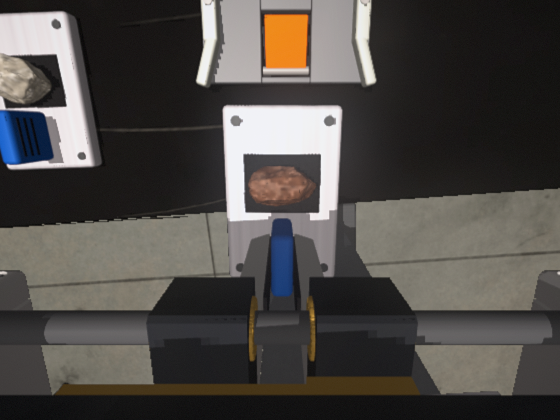

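The carrier hangs level in the grip and square to the dock: its nose edge is at row 107, just short of the mouth at row 82, and its centre is about 3 mm left of the midline. I'll correct that and lower it to just above floor level.

>>> play_rows(translation=[[0,0.08,0.2],[0,0,0.4],[0,0,0.4],[0,0,0.12],[0,0,0]], twist=[[0,0,0],[0,0,0],[0,0,0],[0,0,0],[0,0,0]], gripper=[-1,-1,-1,-1,-1])

```text
time: 8.75
tool_pos: [0.3823, 0.0642, 0.2367]
ee_rot: [3.141, 0.003, -0.072]
wrist_force: [0.6, -0.2, -2.4]
width: 0.012
finger_force: 30.0
```

>>> play_rows(translation=[[0.3,0,0],[0.4,0,0],[0.2,0,0.03],[0,0,0.03],[0,0,0]], twist=[[0,0,0],[0,0,0],[0,0,0],[0,0,0],[0,0,0]], gripper=[-1,-1,-1,-1,-1])

```text
time: 9.25
tool_pos: [0.4188, 0.0618, 0.2354]
ee_rot: [3.141, 0.001, -0.072]
wrist_force: [0.2, 0.7, -2.9]
width: 0.0117
finger_force: 30.0
```

>>> play_rows(translation=[[0.3,0,0],[0.3,0,0],[0.3,0,0],[0.3,0,0],[0.3,0,0],[0.3,0,0],[0,0,0]], twist=[[0,0,0],[0,0,0],[0,0,0],[0,0,0],[0,0,0],[0,0,0],[0,0,0]], gripper=[-1,-1,-1,-1,-1,-1,-1])

```text
time: 9.95
tool_pos: [0.4925, 0.0564, 0.2358]
ee_rot: [3.142, -0.003, -0.073]
wrist_force: [1.2, 0.1, -0.4]
width: 0.0117
finger_force: 30.0
```

```bash
python3 - <<'E'
from h import *
o=robot.get_obs(); print(o["time"],o["tool_pos"],o["wrist_force"],o["wrist_torque"])
im=robot.snapshot("wrist"); cv2.imwrite("pics/w3.png",im[:,:,::-1])
for n in ("carrier_red","carrier_red_fin"): print(n,[(d["centre"],d["score"]) for d in robot.spot_point(n,"wrist")[:1]])
E
```

```text
9.95 [0.49245448 0.05636796 0.2357672 ] [ 1.20669353  0.14881315 -0.38929988] [ 0.0641864  -0.26746437 -0.00203858]
carrier_red [([0.5253, 0.0499, 0.0117], 0.78)]
carrier_red_fin [([0.4933, 0.055, 0.0575], 0.66)]
```

View pics/w3.png

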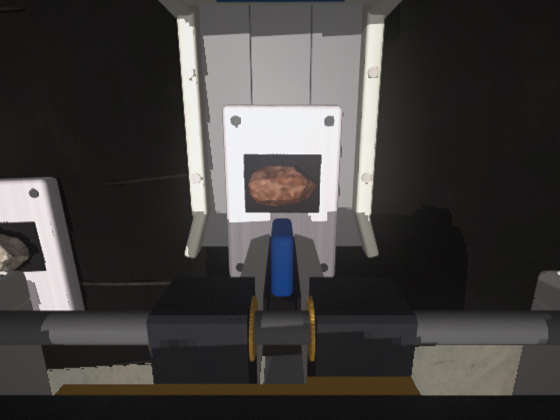

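The carrier is centred between the guides (plate 227–340 px, guide inner faces about 205–360 px), level, with the catch beneath it. About 70 mm is left.

>>> play_rows(translation=[[0.3,0,0],[0.3,0,0],[0.3,0,0],[0.3,0,0],[0.3,0,0],[0.1,0,0],[0,0,0]], twist=[[0,0,0],[0,0,0],[0,0,0],[0,0,0],[0,0,0],[0,0,0],[0,0,0]], gripper=[-1,-1,-1,-1,-1,-1,-1])

```text
time: 10.8
tool_pos: [0.5551, 0.0519, 0.235]
ee_rot: [3.141, 0.0, -0.072]
wrist_force: [0.0, 0.0, -2.0]
width: 0.0118
finger_force: 30.0
```

>>> play_rows(translation=[[0.06,0,0],[0.06,0,0],[0,0,0]], twist=[[0,0,0],[0,0,0],[0,0,0]], gripper=[-1,-1,-1])

```text
time: 11.1
tool_pos: [0.5592, 0.0516, 0.2354]
ee_rot: [3.141, -0.0, -0.072]
wrist_force: [0.4, 0.3, -2.6]
width: 0.0116
finger_force: 30.0
```

>>> play_rows(translation=[[0.06,0,0],[0.04,0,0],[0,0,0]], twist=[[0,0,0],[0,0,0],[0,0,0]], gripper=[-1,-1,-1])

```text
time: 11.4
tool_pos: [0.5632, 0.0513, 0.2355]
ee_rot: [3.141, 0.0, -0.072]
wrist_force: [0.5, 0.2, -2.3]
width: 0.0115
finger_force: 30.0
```

```bash
python3 - <<'E'
from h import *
ims=[]
for c in ("wrist","scene","top"):
    im=robot.snapshot(c); ims.append(im)
    for n in ("carrier_red","carrier_red_fin","catch_tip"): print(c,n,[(d["centre"],d["score"]) for d in robot.spot_point(n,c)[:1]])
cr=cv2.resize(ims[1][150:240,260:380],(560,420),interpolation=cv2.INTER_CUBIC)
cv2.imwrite("pics/w4.png",cv2.resize(np.vstack([ims[0][60:300,:],cr[:, :]]),(480,566))[:,:,::-1])
E
```

```text
wrist carrier_red [([0.5928, 0.047, 0.0102], 0.89)]
wrist carrier_red_fin [([0.5656, 0.0512, 0.0561], 0.97)]
wrist catch_tip [([0.5297, 0.0545, 0.0171], 0.65)]
scene carrier_red [([0.5929, 0.0476, 0.0158], 0.7)]
scene carrier_red_fin [([0.5649, 0.05, 0.049], 0.59)]
scene catch_tip [([0.5271, 0.0544, 0.0225], 0.53)]
top carrier_red [([0.5921, 0.0507, 0.0157], 0.55)]
top carrier_red_fin [([0.5302, 0.0572, 0.0234], 0.69)]
top catch_tip [([0.5303, 0.0537, 0.0183], 0.59)]
```

View pics/w4.png

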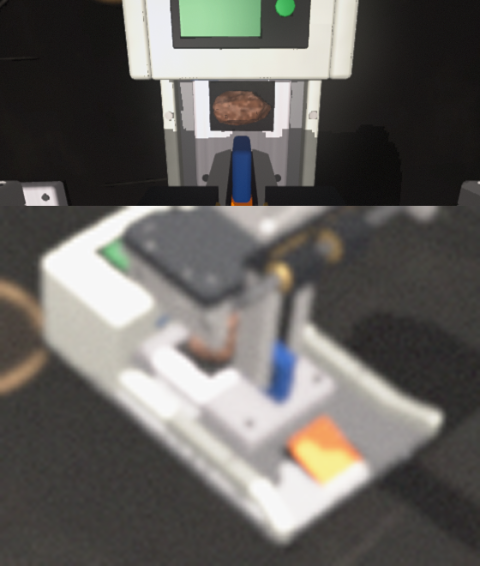

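The orange catch shows behind the tail and sprung up. The carrier origin is about 107 mm inward of the mouth, so it is home. I'll lower slightly, release and retreat upward.

>>> play_rows(translation=[[0,0,0.02],[0,0,0],[0,0,0],[0,0,0],[0,0,0],[0,0,0],[0,0,0]], twist=[[0,0,0],[0,0,0],[0,0,0],[0,0,0],[0,0,0],[0,0,0],[0,0,0]], gripper=[-1,-1,-0.2,-0.2,-0.2,-0.2,-0.2])

```text
time: 12.7
tool_pos: [0.5632, 0.0513, 0.2349]
ee_rot: [3.142, -0.0, -0.072]
wrist_force: [1.4, -1.5, -0.3]
width: 0.0377
finger_force: 0.0
```

>>> play_rows(translation=[[0,0,-0.3],[0,0,-0.8],[0,0,-1],[0,0,-1],[-0.5,0,-0.5],[-1,0,0],[-1,0,0],[0,0,0]], twist=[[0,0,0],[0,0,0],[0,0,0],[0,0,0],[0,0,0],[0,0,0],[0,0,0],[0,0,0]], gripper=[-0.2,-0.2,-0.2,-0.2,-0.2,-0.2,-0.2,-0.2])

```text
time: 13.5
tool_pos: [0.4597, 0.059, 0.3794]
ee_rot: [-3.142, 0.001, -0.071]
wrist_force: [-0.3, 0.6, 1.0]
width: 0.0376
finger_force: 0.0
```

```bash
python3 - <<'E'
from h import *
for c in ("wrist","scene","top"):
    im=robot.snapshot(c); cv2.imwrite(f"pics/{c}5.png",im[:,:,::-1])
    for n in ("carrier_red","carrier_pale","dock","catch_tip"): print(c,n,[(d["centre"],d["score"]) for d in robot.spot_point(n,c)[:1]])
E
```

```text
wrist carrier_red [([0.5951, 0.0465, 0.0114], 0.67)]
wrist carrier_pale [([0.5651, 0.0521, 0.0529], 0.72)]
wrist dock [([0.4881, 0.0576, 0.0013], 0.65)]
wrist catch_tip [([0.5287, 0.0547, 0.0167], 0.87)]
scene carrier_red [([0.5936, 0.0484, 0.0133], 0.59)]
scene carrier_pale [([0.4878, 0.2455, 0.0021], 0.72)]
scene dock [([0.4839, 0.0535, -0.0058], 0.91)]
scene catch_tip [([0.528, 0.0539, 0.0196], 0.7)]
top carrier_red [([0.5933, 0.0525, 0.0117], 0.78)]
top carrier_pale [([0.4883, 0.2434, 0.0015], 0.65)]
top dock [([0.4819, 0.0576, -0.001], 0.78)]
top catch_tip [([0.5315, 0.0534, 0.02], 0.51)]
```

View pics/wrist5.png

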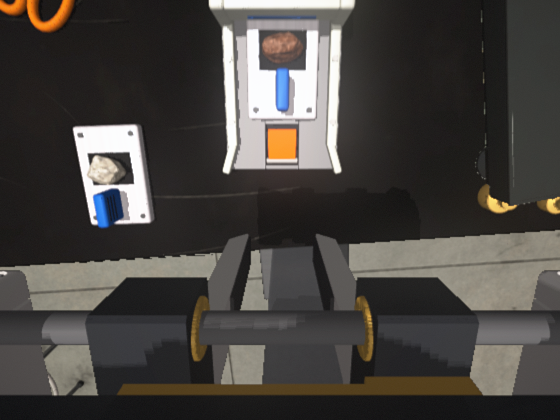

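The red carrier is straight under the hood, with its tail edge at row 119 and the whole orange catch showing behind it (rows 124–162). The pale carrier hasn't moved. Handing in.

```bash
python3 -c "
from bench import robot
print(robot.close_job())"
```

```text
the job is handed in; nothing more can be done
None
```

I handed the job in at about 14 s: the red-rock carrier is in the dock, about 108 mm in from the mouth, released, with the catch up behind its tail and the pale carrier unmoved in the final pictures; the hand-in returned no verdict.

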